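# Put a microscope objective away in the dry-storage jar

## Robot

A 6-joint arm with a two-finger parallel gripper is mounted at the origin on a cart in front of the work surface, level with it; the furniture and walls round the work are solid. World frame = base frame: x ahead of the robot, y to its left, z up, the work surface at z = 0. Lengths are in m, angles in rad, forces in N, time in s.
With the tool pointing down it reaches from about 0.25 to 0.775 m from the base axis. Payload 4 kg.
Tool frame: the origin (TCP) lies between the finger pads; the fingertips stand 14 mm ahead of it and the grasp point (between the pads) lies 5 mm behind it; z points along the fingers, y is the line along which they close (so a half turn about z gives the same grasp; the last joint's range is limited). The gripper opens to 94 mm and grips with 3 to 60 N. Pads are 16 mm wide; open, the fingers measure 119 mm over their backs; the gripper's body (75 mm by 177 mm) begins 78 mm behind the grasp point.
Start: joints at [-1.23, 0.087, 1.371, -0, 1.684, -0.103], TCP at [0.236, -0.497, 0.195] pointing down, gripper open.
Joint ranges: [-3.1, 3.1], [-0.76, 2.03], [0.27, 2.55], [-1.08, 4.22], [0.17, 2.65], [-2.57, 2.57]. Speed limits (rad/s): [2.79, 2.79, 3.14, 3.14, 3.14, 3.14].

## Interface

Orientations are given as [roll, pitch, yaw] about the fixed x, y, z axes, in that order (R = Rz(yaw) Ry(pitch) Rx(roll)).
In Python, from bench import robot, snapshot gives the robot as it stands.
- The arm moves only by the tool carry_out, never from a script. Its argument "motion" is text: rows parted by semicolons, each of 4 numbers parted by spaces: the shift along the tool's x, y, z each as a share of 0.15 m, from -1 to 1, then the turn about the tool's z as a share of 180 degrees, from -1 to 1. A call has exactly 8 rows; each row is the pose to reach, as a shift and turn from the pose commanded when the call began, along the tool's axes at that moment, turning the shorter way round; what a row does not reach only later rows make up. A row lasts 1/10 s, in which the tool goes at most 50 mm and 8.59 degrees, less where a joint would pass 70% of its speed; a pose out of reach is approached as far as the arm can. A call with a number of a shift or a turn outside -1 to 1 is refused whole. A call with a gripper value outside its range is refused whole. "grip" is the opening, from -1 (shut) to 1 (fully open), set as the call begins (left out, the last holds). The fingers move at their own pace and stop on an object; the grip force is fixed at half the most. Time passes only in rows, so rows that repeat a pose let the fingers close, or fill a call up. It gives the time, the measured TCP pose, the force, the opening and the grip force at its end, in the units of the state.
- robot.get_obs(): the state, without advancing time (a new reading comes with each control period).
- snapshot(name): name is "scene" or "top"; returns a dict with "image" (400x640x3 uint8, red, green, blue), "fx", "fy", "cx", "cy" (pixels), "distortion" ([k1, k2, p1, p2, k3] as OpenCV has them; the pictures are not rectified), "pose" (4x4, takes a point from camera to world coordinates). Camera axes: x right, y up, looking along -z (the intrinsics and any distortion apply to the point x, -y, -z); pixel columns grow to the right and rows downward; lengths in m; the calibration is good to about 2 mm. A picture is of the moment at which its call begins. There is no depth.
- robot.close_job(): hands the job in; it is judged then, once.
The state is a dict: "time": time; "joint_positions": joint angles; "qvel": joint speeds; "joint_torque": joint torques, N m; "tool_pos": TCP position; "ee_rot": TCP orientation; "wrist_force": force on the tool from outside, world axes, zero at the start; "wrist_torque": the same for the moment, N m; "width": finger opening in m; "finger_force": force on a finger pad.
Only numpy, scipy, OpenCV 4.12 (cv2) and the standard library are available. Lean on these libraries where they do the work, as an engineer would, in place of code of your own. Each camera call takes 0.05 s, during which the arm holds its last target. There are 200 camera calls.

## Task

Put the microscope objective in its case away in the dry-storage jar: lift the loose lid off by its knob and set it down on the round cork mat, knob up, then stand the case upright on the floor of the jar and put the lid back on so that it sits flat on the rim all round. Set things down without dropping or tipping them, let go of each one, and leave the jar and the other things on the bench where they are.

Things in the scene. Friction and masses are not known exactly. Their poses are not given: they have to be found in the camera images.
- lid_knob (a point): Centre of the black knob on the lid, the place to grasp it. The knob head is an upright cylinder, 36 mm in diameter and 32 mm tall (16 mm above and below this point) on a 24 mm stem; it has no sides to match, any grasp direction will do. The top of the lid plate lies 28 mm below this point. The point lies 46 mm above the lowest face of the lid. The lid (white plastic with the black knob, about 0.25 kg) is loose and lies on the jar at the start. z axis: up through the knob.
- lid_seat (a point): Centre of the underside of the lid's plate, the face that rests on the jar's rim; 36 mm straight below lid_knob. The plate is a disc 158 mm in diameter and 8 mm thick. Below this face a round plug, 132 mm in diameter and tapering to 120 mm at its foot, reaches 10 mm down and drops into the mouth of the jar with 4 mm of play all round. Set down on a flat surface the lid stands on this plug, so this point is then 10 mm above the surface. z axis: up through the knob.
- jar_rim (a point): Centre of the jar's mouth, at the height of the rim. The jar is a round white plastic pot, 152 mm in outer diameter and 95 mm tall, with a 6 mm wall (bore 140 mm), open at the top under its lid; it stands loose on the bench and weighs about 1.6 kg. It stands either at the robot's left or at its right, the mat on the other side. z axis up.
- jar_floor (a point): Centre of the jar's inner floor, 87 mm below the rim and 8 mm above the bench. z axis up.
- mat_top (a point): Centre of the top face of the thin round cork mat, 180 mm in diameter and 4 mm thick, fixed on the bench. z axis up.
- case_center (a point): Centre (half-way up) of the objective case: an upright clear cylinder with a black screw cap, 38 mm in diameter and 64 mm tall, with a microscope objective inside; its cap is the top 16 mm, and below it the body is 36 mm in diameter; loose, about 0.13 kg; stands on the bench. z axis: up through the cap. It fits under the seated lid only when it stands upright on the jar's floor.
- stain_center (a point): Bystander: centre of a brown glass bottle with a black cap, 48 mm in diameter, 88 mm tall, upright and loose on the bench, near the case. The case and this bottle may have swapped places.
- tally_center (a point): Bystander: centre of a round hand tally counter, about 50 x 45 x 25 mm, loose on the bench at the robot's far left.
- slidebox_center (a point): Bystander: centre of a cream cardboard slide box, 69 x 98 x 36 mm, loose on the bench just to the right of the laptop, behind the work (a similar one stands farther back).

How it is judged:
By the outcome, as a careful person would: the job done as asked, in the order asked, and still so for the second after the job is handed in, with the robot touching nothing.
It also fails if it takes over 70 s, if anything falls off the work surface, if the arm or the gripper's body presses on something with over 40 N, if the wrist force passes 120 N, or if a joint passes its speed limit or range.

## Working session

There is one attempt and no reset: what is moved stays moved. The work goes in short steps, Python scripts to look and compute and a tool call to move; the robot and the scene stay as the last step left them, time stands still between calls to the robot, and variables do not carry over. Pictures are saved under pics/ and viewed, at most 10 in all, crops included, and the job is handed in when it is done.

Besides the shell and the picture viewer there is one more tool, called after "Emit:" as name(argument=value, ...) on one line, values as JSON. carry_out: Moves the arm, as the interface text tells. Shift numbers are shares of 0.15 m and turn numbers shares of 180 degrees, none past 1 either way. Its arguments: {"type":"object","properties":{"motion":{"type":"string"},"grip":{"type":"number"}},"required":["motion"]}

```bash
mkdir -p pics; python3 - <<'E'
from bench import robot, snapshot
import cv2,numpy as np
for n in("scene","top"):
    s=snapshot(n); cv2.imwrite(f"pics/{n}0.png",s["image"][:,:,::-1])
    print(n,s["fx"],s["fy"],s["cx"],s["cy"],s["distortion"]);print(np.round(s["pose"],3))
print(robot.get_obs())
E
ls
```

```text
scene 493.8134966252594 493.8134966252594 322.09206511235806 199.20964062884784 [-0.02147066  0.          0.          0.          0.        ]
[[-0.663  0.378 -0.647 -0.458]
 [-0.749 -0.34   0.569  1.029]
 [-0.005  0.861  0.508  0.932]
 [ 0.     0.     0.     1.   ]]
top 513.2071406814416 513.2071406814416 322.14351436208284 206.9466543592066 [0.00601839 0.         0.         0.         0.        ]
[[ 1.00e-03  9.99e-01 -3.80e-02  4.94e-01]
 [-1.00e+00  1.00e-03 -0.00e+00  1.25e-01]
 [-0.00e+00  3.80e-02  9.99e-01  1.73e+00]
 [ 0.00e+00  0.00e+00  0.00e+00  1.00e+00]]
{'time': 0.1, 'joint_positions': array([-1.23012214e+00,  8.78900118e-02,  1.37206792e+00,  5.20798395e-06,
        1.68361262e+00, -1.03118719e-01]), 'qvel': array([ 0.00064927,  0.00010989, -0.00336064,  0.0004613 ,  0.00046809,
       -0.00088847]), 'joint_torque': array([ 1.62256216e-03, -3.41252446e+01, -3.03302193e+01,  7.19248108e-02,
        3.03449691e-02, -9.87960016e-05]), 'tool_pos': array([ 0.23597027, -0.49624626,  0.19423423]), 'ee_rot': array([-3.13962579e+00, -2.08745542e-04,  4.43793285e-01]), 'wrist_force': array([-0.67699926, -0.18765073, -0.56833074]), 'wrist_torque': array([ 0.0664713 , -0.01760653, -0.01880625]), 'finger_force': 0.0, 'width': 0.09410488245954744}
pics
```

View pics/scene0.png

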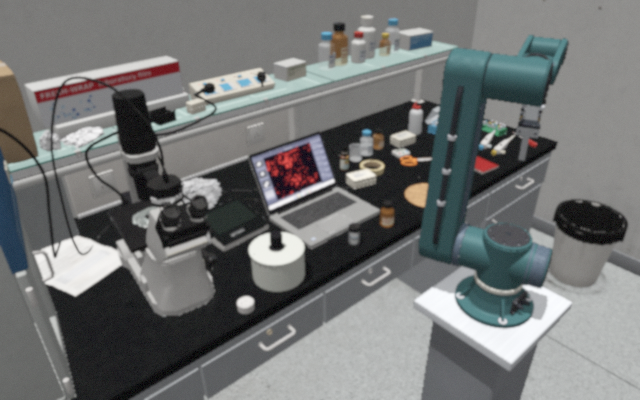

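View pics/top0.png

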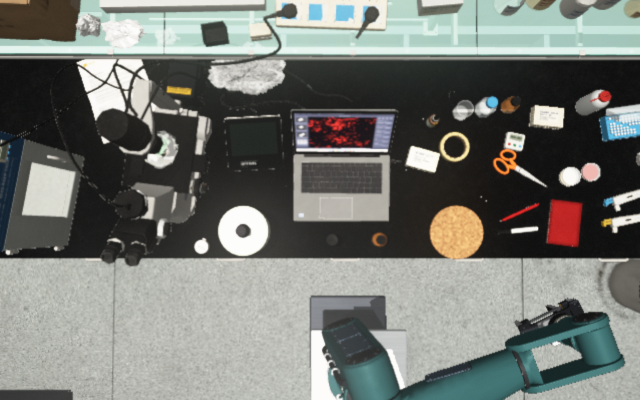

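The scene view shows the white jar with its black-knobbed lid at (278,258), the case at (354,234), the brown bottle at (387,213) and the tally at (246,305). In the top view the lid knob is at (243,231), the case cap (332,240), the bottle (379,240), the mat (456,232) and the tally (202,245). So the jar is on the left, the mat on the right, and the case is the one nearer the jar.

```bash
cat > h.py <<'E'
from bench import robot, snapshot
import cv2,numpy as np
def ray(s,p):
    K=np.array([[s["fx"],0,s["cx"]],[0,s["fy"],s["cy"]],[0,0,1]])
    u=cv2.undistortPoints(np.array([[p]],float),K,np.array(s["distortion"]))[0,0]
    return s["pose"][:3,3], s["pose"][:3,:3]@np.array([u[0],-u[1],-1])
def onplane(s,p,z):
    o,d=ray(s,p); return o+d*(z-o[2])/d[2]
def blob(m,win):
    """centre of min-area rect + area of largest contour in window x0,y0,x1,y1"""
    x0,y0,x1,y1=win
    c,_=cv2.findContours(m[y0:y1,x0:x1].astype(np.uint8),cv2.RETR_EXTERNAL,cv2.CHAIN_APPROX_NONE)
    c=max(c,key=cv2.contourArea); (x,y),r=cv2.minEnclosingCircle(c); M=cv2.moments(c)
    return (M["m10"]/M["m00"]+x0,M["m01"]/M["m00"]+y0),r,cv2.contourArea(c)
def go(t,o=None):
    """shift in tool shares from the present pose to world t"""
    o=o or robot.get_obs(); from scipy.spatial.transform import Rotation as R
    return np.round(R.from_euler("xyz",o["ee_rot"]).as_matrix().T@(np.array(t)-o["tool_pos"])/.15,3)
E
python3 - <<'E'
from h import *
s=snapshot("top"); im=s["image"].astype(int); g=im.mean(2); R,G,B=im[:,:,0],im[:,:,1],im[:,:,2]
for n,m,w,z in [("lid",g>150,(210,198,276,262),.103),("knob",g<90,(228,215,258,246),.147),
  ("mat",(R-B>40),(420,195,492,259),.004),("case",(g>25),(318,226,346,256),.064),("stain",(R-B>25),(362,225,396,257),.07),("tally",g>120,(190,232,212,257),.02)]:
    c,r,a=blob(m,w); print(n,np.round(c,1),round(r,1),a,np.round(onplane(s,c,z),4))
t=im[222:258,312:396].astype(np.uint8)[:,:,::-1]
sc=snapshot("scene")["image"][185:295,220:410,::-1]
a=cv2.resize(t,None,fx=8,fy=8,interpolation=2); b=cv2.resize(sc,None,fx=2.5,fy=2.5,interpolation=2)
b=cv2.copyMakeBorder(b,0,0,0,a.shape[1]-b.shape[1],0)
cv2.imwrite("pics/c1.png",np.clip(np.vstack([a,b]).astype(float)*1.5,0,255))
E
```

```text
lid [242.7 230.4] 25.2 1921.0 [0.482 0.377 0.103]
knob [245.2 230.4] 6.1 48.5 [0.4824 0.3624 0.147 ]
mat [456.1 231.9] 27.5 2259.5 [ 0.4773 -0.3245  0.004 ]
case [331.5 240.5] 19.8 783.0 [0.4495 0.0951 0.064 ]
stain [379.  239.1] 7.8 163.0 [ 0.4544 -0.0583  0.07  ]
tally [201.1 246. ] 8.1 157.5 [0.4296 0.5275 0.02  ][ WARN:0@1.371] global loadsave.cpp:1063 imwrite_ Unsupported depth image for selected encoder is fallbacked to CV_8U.
```

View pics/c1.png

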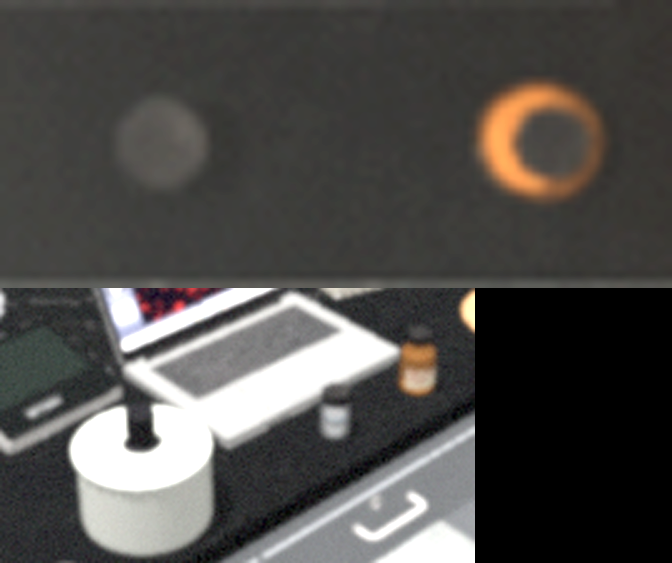

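Emit:
carry_out(motion="0 0 -0.2 -0.045; 0 0 -0.3 -0.09; 0 0 -0.4 -0.135; 0 0 -0.4 -0.18; 0 0 -0.4 -0.225; 0 0 -0.4 -0.27; 0 0 -0.4 -0.315; 0 0 -0.4 -0.359", grip=1)

```text
time: 1.0
tool_pos: [0.2361, -0.4966, 0.255]
ee_rot: [-3.141, -0.001, 1.577]
wrist_force: [0.0, -0.6, 0.2]
width: 0.0937
finger_force: 0.0
```

The crop confirms a grey-capped clear case at left (161,142 in crop, so top pixel about 331.8,239.5) and the brown bottle at right. The knob mask looks shadow-affected, so I'm refining it by triangulation.

```bash
python3 - <<'E'
from h import *
s=snapshot("top"); c=snapshot("scene")
print("case",np.round(onplane(s,(331.7,239.4),.064),4))
a=cv2.resize(s["image"][200:262,212:274,::-1],None,fx=6,fy=6,interpolation=2); b=cv2.resize(c["image"][225:295,245:311,::-1],None,fx=6,fy=6,interpolation=2)
a=cv2.copyMakeBorder(a,0,b.shape[0]-a.shape[0],0,0,0)
cv2.imwrite("pics/lid.png",np.hstack([a,b]))
P=np.array
def proj(s,X):
    q=s["pose"][:3,:3].T@(P(X)-s["pose"][:3,3]); return np.round([s["cx"]-s["fx"]*q[0]/q[2],s["cy"]+s["fy"]*q[1]/q[2]],1)
for n,X in [("knobtop",[.482,.377,.147]),("platetop",[.482,.377,.103])]: print(n,proj(s,X),proj(c,X))
E
```

```text
case [0.453  0.0944 0.064 ]
knobtop [240.5 230.5] [275.3 234.6]
platetop [242.7 230.4] [276.1 247.4]
```

View pics/lid.png

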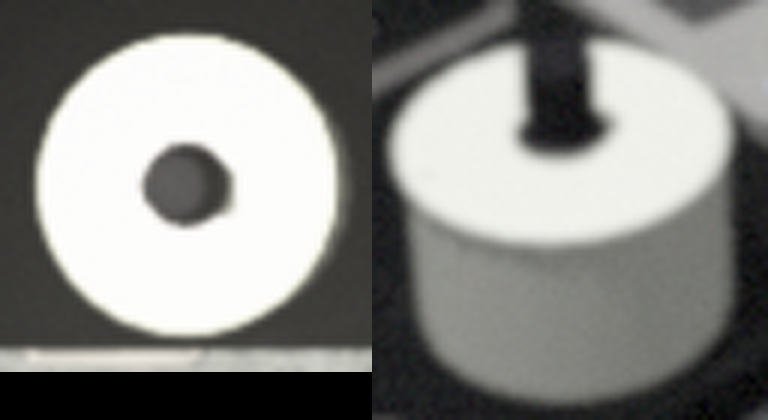

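The knob top is at about top pixel (241.3,230.5), with the plate centred at (242.8,230.5). That puts the lid at about (0.482, 0.376) with no visible tilt; the jar sits a few mm off the lid centre, so I'll measure its mouth once the lid is off. Moving over.

Emit:
carry_out(motion="0.12 0.1 0 0; 0.3 0.25 0 0; 0.5 0.4 0 0; 0.7 0.55 0 0; 0.85 0.7 0 0; 1 0.8 0 0; 1 0.8 0 0; 1 0.8 0 0")

```text
time: 1.9
tool_pos: [0.3561, -0.3466, 0.2553]
ee_rot: [-3.141, 0.001, 1.571]
wrist_force: [-0.4, 0.5, 0.4]
width: 0.0939
finger_force: 0.0
```

Emit:
carry_out(motion="0.2 0.1 0 0; 0.4 0.25 0 0; 0.6 0.4 0 0; 0.8 0.55 0 0; 1 0.7 0 0; 1 0.8 0 0; 1 0.8 0 0; 1 0.8 0 0")

```text
time: 2.7
tool_pos: [0.4753, -0.1977, 0.2549]
ee_rot: [-3.14, 0.0, 1.569]
wrist_force: [0.4, -0.1, 0.4]
width: 0.094
finger_force: 0.0
```

Emit:
carry_out(motion="0.15 0 0 0; 0.3 0 0 0; 0.45 0 0 0; 0.6 0 0 0; 0.75 0 0 0; 0.9 0 0 0; 1 0 0 0; 1 0 0 0")

```text
time: 3.5
tool_pos: [0.4751, -0.0466, 0.2556]
ee_rot: [3.141, 0.0, 1.571]
wrist_force: [-0.5, -0.5, -0.6]
width: 0.094
finger_force: 0.0
```

Emit:
carry_out(motion="0.15 0 0 0; 0.3 0 0 0; 0.45 0 0 0; 0.6 0 0 0; 0.75 0 0 0; 0.9 0 0 0; 1 0 0 0; 1 0 0 0")

```text
time: 4.3
tool_pos: [0.4757, 0.103, 0.2552]
ee_rot: [-3.141, 0.0, 1.572]
wrist_force: [0.7, -0.8, -0.0]
width: 0.0943
finger_force: 0.0
```

Emit:
carry_out(motion="0.15 0 0 0; 0.3 0 0 0; 0.45 0 0 0; 0.6 0 0 0; 0.75 0 0 0; 0.9 0 0 0; 1 0 0 0; 1 0 0 0")

```text
time: 5.1
tool_pos: [0.4759, 0.2533, 0.2549]
ee_rot: [-3.141, 0.001, 1.572]
wrist_force: [-0.3, -0.1, -0.3]
width: 0.0941
finger_force: 0.0
```

Emit:
carry_out(motion="0.15 0 0 0; 0.3 0 0 0; 0.45 0 0 0; 0.6 0 0 0; 0.72 0 0 0; 0.8 0 0 0; 0.8 0 0 0; 0.8 0 0 0")

```text
time: 5.9
tool_pos: [0.4757, 0.3728, 0.2552]
ee_rot: [-3.142, 0.001, 1.571]
wrist_force: [0.5, 0.6, 0.6]
width: 0.0943
finger_force: 0.0
```

```bash
python3 -c "
from h import *
o=robot.get_obs();print(o['tool_pos'],o['ee_rot'],go([.482,.376,.128],o))"
```

```text
[0.47566521 0.37278746 0.25517052] [-3.14156992e+00  9.66727315e-04  1.57120304e+00] [0.022 0.042 0.848]
```

Emit:
carry_out(motion="0.02 0.04 0.12 0; 0.02 0.04 0.28 0; 0.02 0.04 0.45 0; 0.02 0.04 0.6 0; 0.02 0.04 0.72 0; 0.02 0.04 0.8 0; 0.02 0.04 0.84 0; 0.02 0.04 0.84 0", grip=-0.1)

```text
time: 6.7
tool_pos: [0.4813, 0.3759, 0.1288]
ee_rot: [-3.141, 0.001, 1.571]
wrist_force: [-0.2, -0.5, -0.2]
width: 0.0422
finger_force: 0.0
```

Emit:
carry_out(motion="0 0 0 0; 0 0 0 0; 0 0 0 0; 0 0 0 0; 0 0 0 0; 0 0 0 0; 0 0 0 0; 0 0 0 0", grip=-1)

```text
time: 7.5
tool_pos: [0.4823, 0.3767, 0.1305]
ee_rot: [3.139, -0.001, 1.572]
wrist_force: [2.1, -0.9, 6.1]
width: 0.035
finger_force: 30.0
```

Emit:
carry_out(motion="0 0 -0.03 0; 0 0 -0.08 0; 0 0 -0.16 0; 0 0 -0.27 0; 0 0 -0.4 0; 0 0 -0.5 0; 0 0 -0.57 0; 0 0 -0.6 0")

```text
time: 8.3
tool_pos: [0.4817, 0.3768, 0.2208]
ee_rot: [3.14, -0.001, 1.572]
wrist_force: [0.3, 0.3, -2.5]
width: 0.0346
finger_force: 30.0
```

Emit:
carry_out(motion="-0.08 0 -0.1 0; -0.2 0 -0.2 0; -0.35 0 -0.2 0; -0.5 0 -0.2 0; -0.65 0 -0.2 0; -0.8 0 -0.2 0; -0.92 0 -0.2 0; -1 0 -0.2 0")

```text
time: 9.1
tool_pos: [0.4815, 0.2239, 0.2504]
ee_rot: [3.14, 0.001, 1.569]
wrist_force: [-0.1, 0.8, -3.2]
width: 0.0353
finger_force: 30.0
```

```bash
python3 - <<'E'
from h import *
s=snapshot("top"); c=snapshot("scene")
a=cv2.resize(s["image"][190:270,205:305,::-1],None,fx=4,fy=4,interpolation=2); b=cv2.resize(c["image"][170:290,220:380,::-1],None,fx=2.5,fy=2.5,interpolation=2)
h=max(a.shape[0],b.shape[0])
f=lambda i:cv2.copyMakeBorder(i,0,h-i.shape[0],0,0,0)
cv2.imwrite("pics/up.png",np.hstack([f(a),f(b)]))
im=s["image"].astype(int).mean(2)
for t in (110,150): 
    c_,r,ar=blob(im>t,(205,190,280,257)); print(t,np.round(c_,1),r,ar,onplane(s,c_,.095))
E
```

```text
110 [239.4 231. ] 27.191669464111328 1409.0 [0.48005224 0.38853569 0.095     ]
150 [237.7 229.4] 24.154428482055664 1212.0 [0.48526555 0.3941323  0.095     ]
```

View pics/up.png

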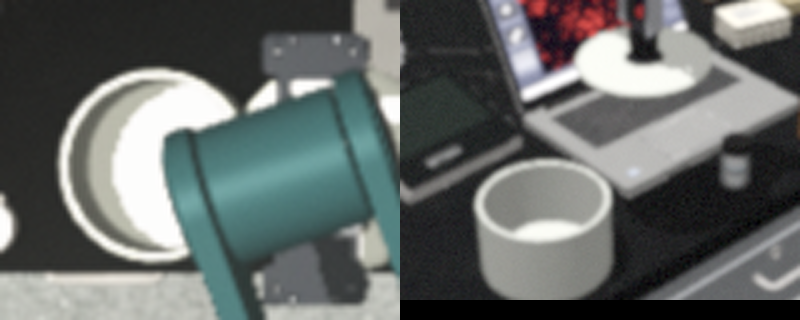

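The jar is open, with its mouth in view at about top pixel (243,231). The lid hangs level in the gripper over the laptop edge. Carrying it to the mat.

Emit:
carry_out(motion="-0.08 0 0 0; -0.2 0 0 0; -0.35 0 0 0; -0.5 0 0 0; -0.65 0 0 0; -0.8 0 0 0; -0.92 0 0 0; -1 0 0 0")

```text
time: 10.0
tool_pos: [0.4816, 0.0754, 0.2493]
ee_rot: [-3.142, 0.0, 1.571]
wrist_force: [-0.2, 0.0, -3.9]
width: 0.0352
finger_force: 30.0
```

Emit:
carry_out(motion="-0.08 0 0 0; -0.2 0 0 0; -0.35 0 0 0; -0.5 0 0 0; -0.65 0 0 0; -0.8 0 0 0; -0.92 0 0 0; -1 0 0 0")

```text
time: 10.8
tool_pos: [0.4818, -0.0746, 0.2492]
ee_rot: [-3.141, 0.0, 1.571]
wrist_force: [1.1, 0.8, -2.6]
width: 0.0347
finger_force: 30.0
```

Emit:
carry_out(motion="-0.08 0 0 0; -0.2 0 0 0; -0.35 0 0 0; -0.5 0 0 0; -0.65 0 0 0; -0.8 0 0 0; -0.92 0 0 0; -1 0 0 0")

```text
time: 11.6
tool_pos: [0.4819, -0.2246, 0.249]
ee_rot: [-3.141, -0.0, 1.571]
wrist_force: [0.3, 0.2, -2.0]
width: 0.035
finger_force: 30.0
```

```bash
python3 - <<'E'
from h import *
s=snapshot("top"); im=s["image"].astype(int); g=im.mean(2)
# jar mouth: outer circle from bright rim, edges on clear sides (arm may have gone)
m=((g>110)).astype(np.uint8)[195:258,210:276]
c=max(cv2.findContours(m,0,1)[0],key=cv2.contourArea)
(x,y),r=cv2.minEnclosingCircle(c); e=cv2.fitEllipse(cv2.convexHull(c))
print(x+210,y+195,r,e); print("jar",onplane(s,(e[0][0]+210,e[0][1]+195),.095))
cv2.imwrite("pics/top2.png",s["image"][:,:,::-1])
o=robot.get_obs(); print(o["tool_pos"],go([.4773,-.3245,.07],o))
E
```

```text
243.6390037536621 230.82572555541992 24.65966796875 ((33.580909729003906, 35.90507125854492), (48.637733459472656, 49.14484405517578), 89.02088165283203)
jar [0.48042894 0.37536715 0.095     ]
[ 0.48186171 -0.22600144  0.24884071] [-0.655 -0.029  1.193]
```

Emit:
carry_out(motion="-0.08 0 0 0; -0.2 -0.01 0.05 0; -0.34 -0.02 0.15 0; -0.47 -0.03 0.3 0; -0.57 -0.03 0.45 0; -0.63 -0.03 0.6 0; -0.66 -0.03 0.72 0; -0.66 -0.03 0.8 0")

```text
time: 12.45
tool_pos: [0.4764, -0.323, 0.1266]
ee_rot: [-3.139, -0.002, 1.571]
wrist_force: [-0.8, 0.0, -2.3]
width: 0.0351
finger_force: 30.0
```

Emit:
carry_out(motion="0 0 0.1 0; 0 0 0.2 0; 0 0 0.3 0; 0 0 0.38 0; 0 0 0.44 0; 0 0 0.48 0; 0 0 0.49 0; 0 0 0.49 0")

```text
time: 13.25
tool_pos: [0.4777, -0.3227, 0.0559]
ee_rot: [3.141, 0.0, 1.572]
wrist_force: [-0.6, 0.4, -3.4]
width: 0.0346
finger_force: 30.0
```

Emit:
carry_out(motion="0 0 0.007 0; 0 0 0.013 0; 0 0 0.02 0; 0 0 0.026 0; 0 0 0.033 0; 0 0 0.04 0; 0 0 0.04 0; 0 0 0.04 0")

```text
time: 14.05
tool_pos: [0.4775, -0.3225, 0.0497]
ee_rot: [-3.142, 0.0, 1.572]
wrist_force: [-0.0, 0.2, -4.3]
width: 0.0346
finger_force: 30.0
```

Emit:
carry_out(motion="0 0 0.003 0; 0 0 0.006 0; 0 0 0.009 0; 0 0 0.012 0; 0 0 0.012 0; 0 0 0.012 0; 0 0 0.012 0; 0 0 0.012 0")

```text
time: 14.85
tool_pos: [0.4775, -0.3227, 0.0494]
ee_rot: [3.141, 0.001, 1.572]
wrist_force: [-3.0, 2.7, 4.8]
width: 0.035
finger_force: 30.0
```

Contact is felt, so I'm releasing and backing off.

Emit:
carry_out(motion="0 0 0 0; 0 0 0 0; 0 0 0 0; 0 0 0 0; 0 0 -0.05 0; 0 0 -0.15 0; 0 0 -0.3 0; 0 0 -0.5 0", grip=0.6)

```text
time: 15.65
tool_pos: [0.4771, -0.3222, 0.1238]
ee_rot: [-3.14, -0.001, 1.572]
wrist_force: [0.4, -0.1, -0.5]
width: 0.0756
finger_force: 0.0
```

Emit:
carry_out(motion="0 0 -0.2 0; 0.1 0 -0.4 0; 0.25 -0.03 -0.55 0; 0.4 -0.06 -0.6 0; 0.55 -0.1 -0.6 0; 0.7 -0.14 -0.6 0; 0.85 -0.17 -0.6 0; 1 -0.17 -0.6 0")

```text
time: 16.45
tool_pos: [0.4517, -0.1718, 0.2149]
ee_rot: [3.139, 0.001, 1.571]
wrist_force: [1.0, -0.4, 1.0]
width: 0.0754
finger_force: 0.0
```

Emit:
carry_out(motion="0.2 0 0 0; 0.35 0 0 0; 0.5 0 0 0; 0.65 0 0 0; 0.8 0 0 0; 0.9 0 0 0; 1 0 0 0; 1 0 0 0")

```text
time: 17.25
tool_pos: [0.452, -0.0213, 0.2146]
ee_rot: [3.139, 0.0, 1.574]
wrist_force: [0.2, -0.3, 0.4]
width: 0.0756
finger_force: 0.0
```

```bash
python3 - <<'E'
from h import *
s=snapshot("top"); im=s["image"].astype(int); g=im.mean(2)
c=blob(g>170,(420,195,492,258)); print("lid",c,onplane(s,c[0],.022))
t=cv2.GaussianBlur(s["image"],(3,3),0).astype(float).mean(2)
print(np.round(t[228:254,332]),np.round(t[240,318:348]))
c=snapshot("scene"); cv2.imwrite("pics/sc3.png",cv2.resize(c["image"][120:300,230:480,::-1],None,fx=3,fy=3,interpolation=2))
o=robot.get_obs(); print(o["tool_pos"],go([.453,.0944,.051],o))
E
```

```text
lid ((456.2914568647197, 232.1288183954347), 26.091506958007812, 1986.0) [ 0.47669253 -0.32027403  0.022     ]
[39. 39. 39. 39. 40. 44. 52. 58. 59. 58. 57. 56. 56. 57. 57. 57. 55. 48.
 43. 41. 41. 41. 41. 41. 41. 42.] [42. 42. 42. 42. 41. 41. 41. 43. 48. 54. 55. 55. 55. 55. 56. 58. 60. 61.
 60. 52. 42. 37. 36. 36. 37. 38. 39. 39. 39. 39.]
[ 0.45200075 -0.02279181  0.21410548] [0.782 0.006 1.087]
```

View pics/sc3.png

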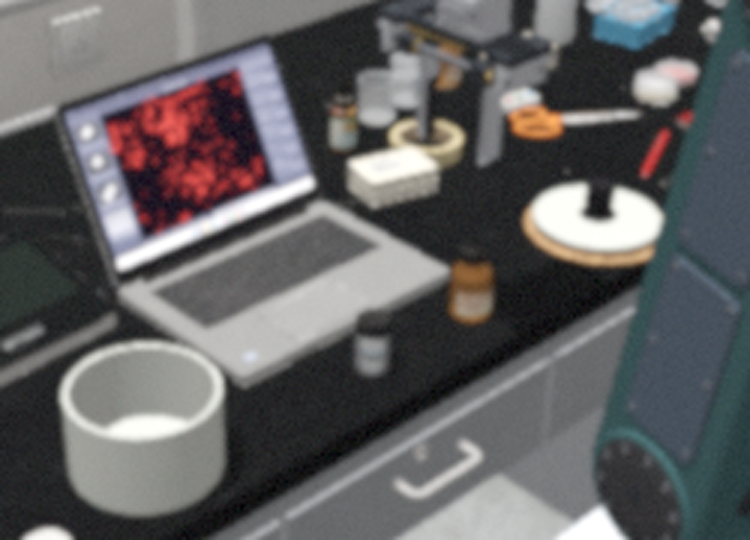

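The lid rests flat on the mat, knob up (crop 600,215); the jar is open and empty (140,425), the case stands at (372,345) and the bottle is undisturbed (472,285). The case edges confirm (0.453, 0.094), so I'm going to grasp it.

Emit:
carry_out(motion="0.12 0 0 0; 0.28 0 0.05 0; 0.45 0 0.1 0; 0.6 0 0.2 0; 0.72 0 0.3 0; 0.78 0 0.4 0; 0.78 0 0.5 0; 0.78 0 0.55 0")

```text
time: 18.15
tool_pos: [0.4512, 0.0938, 0.1293]
ee_rot: [-3.14, 0.001, 1.571]
wrist_force: [-1.0, -0.0, -0.9]
width: 0.0752
finger_force: 0.0
```

```bash
python3 -c "
from h import *
o=robot.get_obs();print(o['tool_pos'],go([.453,.0944,.051],o))"
```

```text
[0.45122222 0.09379487 0.12932542] [0.004 0.013 0.522]
```

Emit:
carry_out(motion="0 0.01 0.08 0; 0 0.01 0.18 0; 0 0.01 0.3 0; 0 0.01 0.4 0; 0 0.01 0.48 0; 0 0.01 0.54 0; 0 0.01 0.57 0; 0 0.01 0.57 0")

```text
time: 18.95
tool_pos: [0.453, 0.0943, 0.0446]
ee_rot: [-3.141, 0.0, 1.571]
wrist_force: [0.0, 0.1, 0.9]
width: 0.075
finger_force: 0.0
```

Emit:
carry_out(motion="0 0 0 0; 0 0 0 0; 0 0 0 0; 0 0 0 0; 0 0 0 0; 0 0 0 0; 0 0 0 0; 0 0 0 0", grip=-0.1)

```text
time: 19.75
tool_pos: [0.4531, 0.0944, 0.0449]
ee_rot: [-3.142, 0.0, 1.572]
wrist_force: [0.4, 0.5, -0.8]
width: 0.0421
finger_force: 0.0
```

Emit:
carry_out(motion="0 0 0 0; 0 0 0 0; 0 0 0 0; 0 0 0 0; 0 0 0 0; 0 0 0 0; 0 0 0 0; 0 0 0 0", grip=-1)

```text
time: 20.55
tool_pos: [0.4532, 0.0944, 0.045]
ee_rot: [3.141, 0.0, 1.572]
wrist_force: [0.4, 0.6, -0.4]
width: 0.0372
finger_force: 30.0
```

Emit:
carry_out(motion="0 0 -0.05 0; 0 0 -0.15 0; 0 0 -0.3 0; 0 0 -0.48 0; 0 0 -0.66 0; 0 0 -0.82 0; 0 0 -0.94 0; 0 0 -1 0")

```text
time: 21.35
tool_pos: [0.4537, 0.0945, 0.1972]
ee_rot: [3.139, -0.0, 1.572]
wrist_force: [0.0, 0.2, -2.3]
width: 0.0372
finger_force: 30.0
```

Emit:
carry_out(motion="0.08 0.02 0 0; 0.2 0.04 0 0; 0.35 0.06 0 0; 0.5 0.09 0 0; 0.65 0.12 0 0; 0.8 0.15 0 0; 0.93 0.18 0 0; 1 0.18 0 0")

```text
time: 22.15
tool_pos: [0.4792, 0.2464, 0.1927]
ee_rot: [-3.138, 0.001, 1.573]
wrist_force: [0.2, 0.1, -2.0]
width: 0.037
finger_force: 30.0
```

Emit:
carry_out(motion="0.1 0 0 0; 0.22 0 0 0; 0.36 0 0 0; 0.5 0 0 0; 0.64 0 0 0; 0.76 0 0 0; 0.84 0 0 0; 0.87 0 0 0")

```text
time: 22.95
tool_pos: [0.4796, 0.376, 0.1945]
ee_rot: [-3.141, 0.0, 1.573]
wrist_force: [-0.7, -0.7, -1.8]
width: 0.0369
finger_force: 30.0
```

```bash
python3 - <<'E'
from h import *
c=snapshot("scene"); cv2.imwrite("pics/sc4.png",cv2.resize(c["image"][170:300,220:380,::-1],None,fx=4,fy=4,interpolation=2))
o=robot.get_obs(); print(o["tool_pos"],go([.481,.3765,.053],o))
E
```

```text
[0.47967662 0.37600653 0.19452164] [0.003 0.009 0.943]
```

View pics/sc4.png

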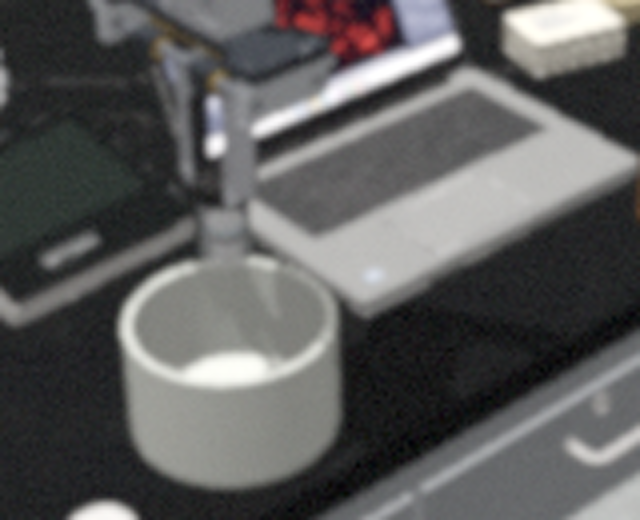

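The case hangs upright over the jar mouth (crop 222,240). Lowering it.

Emit:
carry_out(motion="0 0.01 0.08 0; 0 0.01 0.22 0; 0 0.01 0.38 0; 0 0.01 0.55 0; 0 0.01 0.7 0; 0 0.01 0.82 0; 0 0.01 0.88 0; 0 0.01 0.91 0")

```text
time: 23.8
tool_pos: [0.4809, 0.3738, 0.0569]
ee_rot: [-3.14, 0.002, 1.571]
wrist_force: [0.1, 0.0, -1.5]
width: 0.037
finger_force: 30.0
```

Emit:
carry_out(motion="0 0 0.005 0; 0 0 0.01 0; 0 0 0.015 0; 0 0 0.02 0; 0 0 0.02 0; 0 0 0.02 0; 0 0 0.02 0; 0 0 0.02 0")

```text
time: 24.6
tool_pos: [0.4814, 0.375, 0.0555]
ee_rot: [3.142, 0.0, 1.572]
wrist_force: [0.2, -0.4, -1.8]
width: 0.0368
finger_force: 30.0
```

Emit:
carry_out(motion="0 0 0.004 0; 0 0 0.008 0; 0 0 0.012 0; 0 0 0.016 0; 0 0 0.02 0; 0 0 0.02 0; 0 0 0.02 0; 0 0 0.02 0")

```text
time: 25.4
tool_pos: [0.4815, 0.3751, 0.053]
ee_rot: [3.141, -0.0, 1.572]
wrist_force: [0.2, -0.4, 2.2]
width: 0.0371
finger_force: 30.0
```

Floor contact. Releasing, then retracting straight up.

Emit:
carry_out(motion="0 0 0 0; 0 0 0 0; 0 0 0 0; 0 0 0 0; 0 0 -0.05 0; 0 0 -0.15 0; 0 0 -0.3 0; 0 0 -0.5 0", grip=0.4)

```text
time: 26.2
tool_pos: [0.4809, 0.3747, 0.1282]
ee_rot: [-3.14, 0.001, 1.572]
wrist_force: [0.2, -0.1, -0.2]
width: 0.0659
finger_force: 0.0
```

Emit:
carry_out(motion="0 0 -0.2 0; 0 0 -0.4 0; -0.1 0 -0.6 0; -0.25 0 -0.7 0; -0.45 0 -0.7 0; -0.65 0 -0.7 0; -0.85 0 -0.7 0; -1 0 -0.7 0")

```text
time: 27.0
tool_pos: [0.4817, 0.2235, 0.2345]
ee_rot: [3.139, -0.0, 1.571]
wrist_force: [-0.2, 0.2, 0.1]
width: 0.0659
finger_force: 0.0
```

Emit:
carry_out(motion="-0.2 0 0 0; -0.35 0 0 0; -0.5 0 0 0; -0.65 0 0 0; -0.8 0 0 0; -0.9 0 0 0; -1 0 0 0; -1 0 0 0")

```text
time: 27.8
tool_pos: [0.482, 0.0736, 0.2342]
ee_rot: [3.139, 0.0, 1.569]
wrist_force: [-0.1, -0.1, 0.0]
width: 0.0659
finger_force: 0.0
```

Emit:
carry_out(motion="-0.2 0 0 0; -0.35 0 0 0; -0.5 0 0 0; -0.65 0 0 0; -0.8 0 0 0; -0.9 0 0 0; -1 0 0 0; -1 0 0 0")

```text
time: 28.6
tool_pos: [0.4821, -0.0757, 0.2333]
ee_rot: [3.14, 0.0, 1.57]
wrist_force: [0.4, -0.3, -0.1]
width: 0.066
finger_force: 0.0
```

```bash
python3 - <<'E'
from h import *
s=snapshot("top");c=snapshot("scene"); a=cv2.resize(s["image"][195:265,205:285,::-1],None,fx=5,fy=5,interpolation=2);b=cv2.resize(c["image"][225:295,240:320,::-1],None,fx=5,fy=5,interpolation=2)
cv2.imwrite("pics/in.png",np.hstack([a,b]))
o=robot.get_obs(); print(o["tool_pos"],go([.4775,-.3225,.0494],o))
g=s["image"].astype(int).mean(2); m=(g>110).astype(np.uint8)[195:258,210:276]
k=max(cv2.findContours(m,0,1)[0],key=cv2.contourArea); e=cv2.fitEllipse(cv2.convexHull(k)); print("jar",onplane(s,(e[0][0]+210,e[0][1]+195),.095),e)
E
```

```text
[ 0.48205611 -0.07433422  0.23313299] [-1.655 -0.033  1.224]
jar [0.48039244 0.37534794 0.095     ] ((33.58686828613281, 35.91656494140625), (48.61195373535156, 49.151371002197266), 87.96875)
```

View pics/in.png

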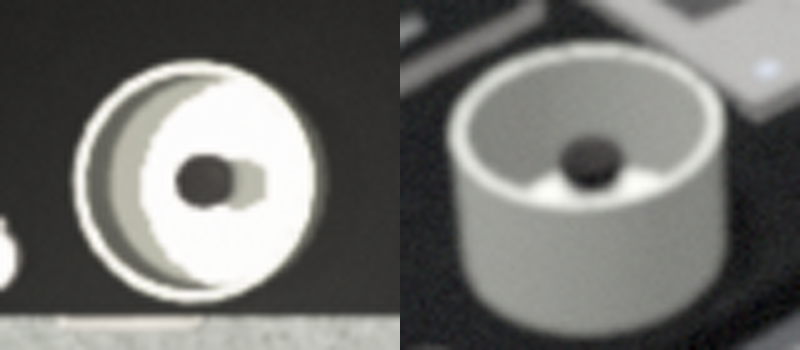

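The case stands upright in the middle of the jar (cap at top crop 205,181 and scene crop 590,162), and the jar has not moved: rim centre is about (0.481, 0.376). Fetching the lid.

Emit:
carry_out(motion="-0.15 0 0 0; -0.3 0 0 0; -0.45 0 0 0; -0.6 0 0 0; -0.75 0 0 0; -0.88 -0.01 0 0; -0.97 -0.02 0 0; -1 -0.03 0 0")

```text
time: 29.5
tool_pos: [0.4776, -0.2253, 0.2325]
ee_rot: [3.142, -0.0, 1.571]
wrist_force: [-0.1, -0.4, 0.6]
width: 0.0658
finger_force: 0.0
```

Emit:
carry_out(motion="-0.1 0 0.05 0; -0.25 0 0.1 0; -0.42 0 0.15 0; -0.55 0 0.25 0; -0.63 0 0.4 0; -0.66 0 0.55 0; -0.66 0 0.67 0; -0.66 0 0.75 0")

```text
time: 30.3
tool_pos: [0.4766, -0.3235, 0.1169]
ee_rot: [-3.139, -0.003, 1.571]
wrist_force: [-0.9, 0.4, 0.1]
width: 0.0658
finger_force: 0.0
```

```bash
python3 -c "
from h import *
o=robot.get_obs();print(o['tool_pos'],go([.4775,-.3227,.0494],o))"
```

```text
[ 0.47655833 -0.32348573  0.1169037 ] [0.004 0.008 0.45 ]
```

Emit:
carry_out(motion="0 0 0.08 0; 0 0 0.18 0; 0 0 0.28 0; 0 0 0.36 0; 0 0 0.42 0; 0 0 0.45 0; 0 0 0.46 0; 0 0 0.46 0")

```text
time: 31.1
tool_pos: [0.4777, -0.3242, 0.0512]
ee_rot: [3.141, 0.0, 1.572]
wrist_force: [-0.2, -1.0, -0.0]
width: 0.0655
finger_force: 0.0
```

Emit:
carry_out(motion="0 0 0 0; 0 0 0 0; 0 0 0 0; 0 0 0 0; 0 0 0 0; 0 0 0 0; 0 0 0 0; 0 0 0 0", grip=-1)

```text
time: 31.9
tool_pos: [0.4776, -0.3242, 0.0513]
ee_rot: [3.141, 0.0, 1.572]
wrist_force: [-1.0, -0.2, 2.2]
width: 0.0346
finger_force: 30.0
```

Emit:
carry_out(motion="0 0 -0.04 0; 0 0 -0.12 0; 0 0 -0.25 0; 0 0 -0.42 0; 0 0 -0.6 0; 0 0 -0.78 0; 0 0 -0.92 0; 0 0 -1 0")

```text
time: 32.7
tool_pos: [0.4782, -0.3245, 0.2039]
ee_rot: [3.139, 0.002, 1.572]
wrist_force: [-0.2, -1.0, -2.5]
width: 0.0348
finger_force: 30.0
```

Emit:
carry_out(motion="0.08 0 0 0; 0.2 0 0 0; 0.35 0 0 0; 0.5 0 0 0; 0.65 0 0 0; 0.8 0 0 0; 0.92 0 0 0; 1 0 0 0")

```text
time: 33.5
tool_pos: [0.4762, -0.1709, 0.1991]
ee_rot: [-3.139, -0.002, 1.574]
wrist_force: [-0.2, -1.0, -3.1]
width: 0.0344
finger_force: 30.0
```

Emit:
carry_out(motion="0.08 0 0 0; 0.2 0 0 0; 0.35 0 0 0; 0.5 0 0 0; 0.65 0 0 0; 0.8 0 0 0; 0.92 0 0 0; 1 0 0 0")

```text
time: 34.3
tool_pos: [0.4768, -0.0225, 0.2004]
ee_rot: [-3.141, -0.0, 1.573]
wrist_force: [0.2, -0.2, -3.4]
width: 0.0343
finger_force: 30.0
```

Emit:
carry_out(motion="0.08 0 0 0; 0.2 0 0 0; 0.35 0 0 0; 0.5 0 0 0; 0.65 0 0 0; 0.8 0 0 0; 0.92 0 0 0; 1 0 0 0")

```text
time: 35.1
tool_pos: [0.477, 0.1271, 0.2007]
ee_rot: [-3.141, 0.0, 1.572]
wrist_force: [-0.4, -0.3, -2.9]
width: 0.0347
finger_force: 30.0
```

Emit:
carry_out(motion="0.08 0 0 0; 0.2 0 0 0; 0.35 0 0 0; 0.5 0 0 0; 0.65 0 0 0; 0.8 0 0 0; 0.92 0 0 0; 1 0 0 0")

```text
time: 35.9
tool_pos: [0.477, 0.277, 0.2006]
ee_rot: [-3.141, 0.0, 1.572]
wrist_force: [0.2, -0.4, -2.9]
width: 0.0343
finger_force: 30.0
```

Emit:
carry_out(motion="0.07 0.01 0 0; 0.17 0.02 0 0; 0.3 0.02 0 0; 0.42 0.02 0 0; 0.53 0.02 0 0; 0.61 0.02 0 0; 0.65 0.02 0 0; 0.66 0.02 0 0")

```text
time: 36.7
tool_pos: [0.4799, 0.3756, 0.2007]
ee_rot: [-3.141, 0.001, 1.572]
wrist_force: [-0.1, 0.8, -3.5]
width: 0.034
finger_force: 30.0
```

```bash
python3 - <<'E'
from h import *
o=robot.get_obs();print(o['tool_pos'],go([.481,.3745,.1383],o))
c=snapshot("scene");cv2.imwrite("pics/sc5.png",cv2.resize(c["image"][190:300,230:330,::-1],None,fx=5,fy=5,interpolation=2))
E
```

```text
[0.47985278 0.37555094 0.20070053] [-0.007  0.008  0.416]
```

View pics/sc5.png

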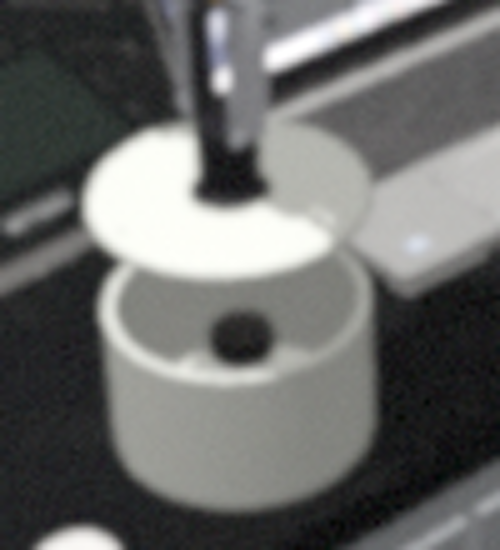

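The lid is level over the jar (plate centre at crop 227,200; rim centre 237,310). After height parallax it is centred to about 1 mm. Lowering.

Emit:
carry_out(motion="-0.007 0 0.04 0; -0.007 0 0.1 0; -0.007 0 0.18 0; -0.007 0 0.26 0; -0.007 0 0.33 0; -0.007 0 0.37 0; -0.007 0 0.39 0; -0.007 0 0.39 0")

```text
time: 37.55
tool_pos: [0.4798, 0.3738, 0.1419]
ee_rot: [-3.141, 0.001, 1.572]
wrist_force: [0.1, 0.7, -2.9]
width: 0.0344
finger_force: 30.0
```

Emit:
carry_out(motion="0 0 0.006 0; 0 0 0.012 0; 0 0 0.018 0; 0 0 0.024 0; 0 0 0.03 0; 0 0 0.03 0; 0 0 0.03 0; 0 0 0.03 0")

```text
time: 38.35
tool_pos: [0.48, 0.3739, 0.138]
ee_rot: [3.142, 0.0, 1.572]
wrist_force: [0.2, -0.5, -3.3]
width: 0.0347
finger_force: 30.0
```

Emit:
carry_out(motion="0 0 0.006 0; 0 0 0.012 0; 0 0 0.018 0; 0 0 0.024 0; 0 0 0.03 0; 0 0 0.03 0; 0 0 0.03 0; 0 0 0.03 0")

```text
time: 39.15
tool_pos: [0.48, 0.3739, 0.1335]
ee_rot: [3.141, 0.0, 1.572]
wrist_force: [-0.9, 0.4, -2.0]
width: 0.0348
finger_force: 30.0
```

Emit:
carry_out(motion="0 0 0.004 0; 0 0 0.007 0; 0 0 0.01 0; 0 0 0.013 0; 0 0 0.013 0; 0 0 0.013 0; 0 0 0.013 0; 0 0 0.013 0")

```text
time: 39.95
tool_pos: [0.48, 0.3739, 0.1322]
ee_rot: [3.141, -0.0, 1.572]
wrist_force: [-2.3, -2.4, 4.0]
width: 0.0342
finger_force: 30.0
```

Seated: the contact height of 0.132 matches the prediction. Releasing, backing off and checking.

Emit:
carry_out(motion="0 0 0 0; 0 0 0 0; 0 0 0 0; 0 0 0 0; 0 0 -0.05 0; 0 0 -0.15 0; 0 0 -0.3 0; 0 0 -0.5 0", grip=0.6)

```text
time: 40.75
tool_pos: [0.4796, 0.3736, 0.2073]
ee_rot: [-3.14, 0.001, 1.572]
wrist_force: [0.2, -0.1, 0.8]
width: 0.0751
finger_force: 0.0
```

Emit:
carry_out(motion="0 0 -0.2 0; -0.1 0 -0.3 0; -0.25 0 -0.3 0; -0.4 0 -0.3 0; -0.55 0 -0.3 0; -0.7 0 -0.3 0; -0.85 0 -0.3 0; -1 0 -0.3 0")

```text
time: 41.55
tool_pos: [0.4797, 0.222, 0.2519]
ee_rot: [3.141, 0.0, 1.571]
wrist_force: [-0.6, 1.1, 0.5]
width: 0.0753
finger_force: 0.0
```

Emit:
carry_out(motion="-0.2 0 0 0; -0.35 0 0 0; -0.5 0 0 0; -0.65 0 0 0; -0.8 0 0 0; -0.9 0 0 0; -1 0 0 0; -1 0 0 0")

```text
time: 42.35
tool_pos: [0.4798, 0.0718, 0.2519]
ee_rot: [3.141, 0.001, 1.568]
wrist_force: [1.0, 0.5, 0.6]
width: 0.0752
finger_force: 0.0
```

```bash
python3 - <<'E'
from h import *
s=snapshot("top");c=snapshot("scene"); a=cv2.resize(s["image"][195:265,205:285,::-1],None,fx=5,fy=5,interpolation=2);b=cv2.resize(c["image"][225:295,240:320,::-1],None,fx=5,fy=5,interpolation=2)
cv2.imwrite("pics/end.png",np.hstack([a,b]))
k=blob(s["image"].mean(2)>150,(210,198,276,262)); print(k,onplane(s,k[0],.103),robot.get_obs()["tool_pos"])
E
```

```text
((243.08629485516644, 231.52235192390833), 25.303260803222656, 1927.5) [0.47854255 0.37569457 0.103     ] [0.47991179 0.07358861 0.25181691]
```

View pics/end.png

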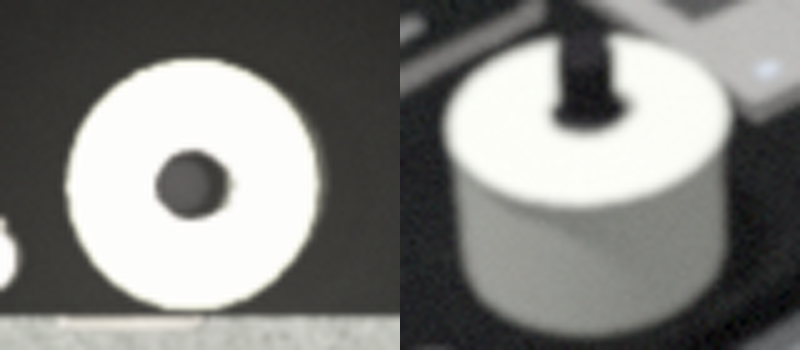

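The lid sits flat and centred on the jar (top crop 192,184; scene crop 588,120), with the gripper clear. Handing in.

```bash
python3 -c "
from bench import robot
print(robot.close_job())"
```

```text
the job is handed in; nothing more can be done
None
```

The case stands upright on the floor of the jar, the lid is back flat on the rim after resting on the cork mat, everything has been let go, the jar and nearby bystanders looked unmoved, and the job was handed in with about 42 s on the clock.

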